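# Stack a loaded stack-nest tote, turned half a turn and hooked under the keeper

### The arm

A 6-joint arm with a two-finger parallel gripper is mounted at the origin on a cart in front of the work surface, level with it; the furniture and walls round the work are solid. World frame = base frame: x ahead of the robot, y to its left, z up, the work surface at z = 0. Lengths are in m, angles in degrees, forces in N, time in s.
With the tool pointing down it reaches from about 0.4 to 0.825 m from the base axis. Payload 7 kg.
Tool frame: the origin (TCP) lies midway between the tips of the shut fingers; the grasp point (between the pads) lies 19 mm behind it; z points along the fingers, y is the line along which they close (so a half turn about z gives the same grasp; the last joint's range is limited). The gripper opens to 88 mm and grips with 3 to 60 N. Pads are 19 mm wide; open, the fingers measure 130 mm over their backs; the gripper's body (78 mm by 193 mm) begins 47 mm behind the grasp point.
Start: joints at [83.486, 20.546, 0.682, 0, -70.136, -16.507], TCP at [0.264, 0.621, 0.227] pointing down, gripper open.
Joint ranges: [-176.03, 176.03], [-82.01, 121.73], [-58.28, 71.71], [-173.87, 95.51], [-174.79, -0.11], [-173.66, 173.66]. Speed limits (degrees/s): [136.94, 136.94, 172.46, 180, 180, 180].

### API

Orientations are given as a 3x3 rotation matrix whose columns are the frame's x, y, z axes.
In Python, from rig import robot gives the robot as it stands. Calls block until the motion is done:
- robot.goto(position, orientation): joint-space move of the TCP to a pose.
- robot.servo_line(position, ori=None, speed=0.15): straight line of the TCP; ori=None keeps the orientation; speed is the mean speed in m/s.
- robot.movej(angles): joint-space move.
- robot.move_gripper(opening): opening from 0.0 (shut) to 1.0 (fully open); the grip force is fixed at half the most; returns when the fingers have stopped.
- robot.dwell(seconds).
- robot.ik(position, orientation): joint angles nearest the present ones, or None.
- robot.grab_frame(name): name is "side" or "top" or "wrist"; returns (picture, depth): 400x640x3 uint8, red, green, blue; 400x640 float32, m along the optical axis (not along the pixel's ray), 0 where there is no reading.
- robot.camera_info(name): a dict with "vfov" (degrees; the focal length in pixels is half the picture's height over the tangent of half this angle, whatever the lens; pixels are square), "cx", "cy" (the principal point, pixels), "view" (4x4, takes a point from world to camera coordinates); the wrist camera has in their place "T_tool_cam" (4x4, takes a point from camera to tool coordinates, whose origin is the TCP and whose axes are the flange's). Camera axes: x right, y down, z forward; pixel columns grow to the right and rows downward; lengths in m; the calibration is good to about 2 mm. A picture is of the moment at which its call begins: read the wrist's pose just before it. camera_info takes no time and is no camera call.
A pose or a line that the arm cannot do raises robot.Unreachable and nothing moves.
- robot.job_done(): hands the job in; it is judged then, once.
Readings, each from a call of its own:
- robot.read_t(): time.
- robot.read_qpos(): joint angles.
- robot.read_qvel(): joint speeds.
- robot.read_effort(): joint torques, N m.
- robot.read_position(): TCP position.
- robot.read_tcp_rot(): TCP orientation.
- robot.read_force(): force on the tool from outside, world axes, zero at the start.
- robot.read_ft_torque(): the same for the moment, N m.
- robot.read_grip_width(): opening from 0.0 (shut) to 1.0 (fully open).
- robot.read_finger_force(): force on a finger pad.
Only numpy, scipy, OpenCV 4.12 (cv2) and the standard library are available. Lean on these libraries where they do the work, as an engineer would, in place of code of your own. Each camera call takes 0.05 s, during which the arm holds its last target. There are 200 camera calls.

### The job

Stack the small grey tote with the two bronze bushes on the other grey tote, the one that holds the angle bracket, turned half a turn against it so that it stands level on the ledges instead of nesting down onto the bracket: its front toe fully home under the keeper at the back of the lower tote, its rear feet down on the front ledges (the keeper only lets the toe in at a tilt, before the rear feet come down). Carry it near level so that both bushes stay standing in it and the bracket stays in the lower tote, leave the lower tote where it stands, and do not disturb the spanner and the hex key lying between the totes.

Things in the scene. Friction and masses are not known exactly. Their poses are not given: they have to be found in the camera images.
- lower_tote: Tote that stays on the bench, holding the bracket; loose, 0.40 kg. Two alike grey open totes 168 x 68 x 80 mm. Origin: centre of underside; x to its BACK (closed end with keeper), -x FRONT (window 27 mm wide over a 26 mm high front wall), z up. Walls 2.5 mm, flared 6 degrees: 46 mm wide below, 63 above (57 inside). Another tote put in the same way round nests down to 26 mm.
- upper_tote: Tote to be stacked, holding the bushes; same shape and frame as lower_tote, 0.32 kg (varies by a quarter), loose. At the start both totes have x roughly away from the robot (within 0.4 rad). Turned half a turn and in place it is level, 62 mm above lower_tote, with 3 mm of play lengthways (tip of toe at x = 77 to 80 mm of lower_tote) and 3 mm either side.
- upper_tote_grip (a point): Where to grip upper_tote from above, fingers outside its long sides: the rim, a vertical band 68 mm wide over the outside, z = 68 to 80 mm, running from x = -66 to 87 mm. This point is at (5, 0, 74) mm of upper_tote, near the loaded tote's centre of mass.
- upper_tote_toe (a point): Tip of the flat toe at the front of upper_tote, at (-76, 0, 0) mm of it: middle of the lower edge. The toe is 22 mm wide and 5 mm thick, its underside in one plane with the tote's underside, and stands out 22 mm from the low front wall (outer face at x = -54 mm).
- upper_tote_feet (a point): Midway between the lower rear edges of upper_tote's two rear feet, at (76, 0, 0) mm of it; the feet are the rear corners of the underside, 13.5 to 23 mm to either side (y).
- lower_tote_keeper (a point): Lower front edge of the keeper of lower_tote, at (67, 0, 70) mm of it: a 16 mm wide hook that reaches 13 mm forward from the back wall, over the rear ledge; the slot below it is 8 mm high. It blocks the toe from coming straight down: the toe must come in from the front, its end tilted lower by 4 to 12 degrees, until it is felt against the back wall.
- lower_tote_rear_ledge (a point): End of the slot under the keeper: where the rear ledge of lower_tote meets the back wall, at (80, 0, 62) mm of it. The ledge is level, 20 mm wide and runs forward to x = 50 mm, its front 17 mm clear of the keeper. The toe rests on it.
- lower_tote_front_ledges (a point): Midway between the two front corner ledges of lower_tote, at (-75, 0, 62) mm of it. Each is level, 13.5 to 27 mm to the side (y), from x = -75 to -62 mm; at x = -75 mm a stop rises to z = 72 mm. The rear feet of the turned upper tote must be over the stops until the toe is in the slot, then come down to stand on these ledges.
- bush_a: Flanged bronze-coloured bush, 34 mm diameter, 26 mm high, 0.07 kg, standing loose on the floor of upper_tote. Origin: centre of its underside, z up.
- bush_b: Second bush, as bush_a, also standing in upper_tote.
- bracket: Steel angle bracket 32 x 70 x 50 mm lying on one leg loose in lower_tote, the other leg up, so that its top is 53 mm above the tote's underside. Origin: centre of its underside.
- spanner: Combination spanner 183 mm long, 26 mm wide, 6 mm high, lying loose on the bench between the totes, roughly along x. Origin: centre of its underside.
- hex_key: Hex key 93 x 35 x 6 mm lying loose on the bench beyond the spanner. Origin: centre of its underside.
There are look-alikes about, which are no part of the job. Leave any green or yellow look-alike of the bush_b alone.

How it is judged (in metres and radians):
At the end, for the whole second after the job is handed in: Upper tote 62 mm above the lower (within 3.5 mm), level within 2 degrees, in line within 7, turned, toe under the keeper (tip at x 73 to 84, y within 10 mm of the lower). Bushes upright in it, bracket in the lower tote, which is flat, within 30 mm of its start; all at rest (z of upper_tote in the frame of lower_tote between 0.0585 and 0.0655 m and x of upper_tote_toe in the frame of lower_tote between 0.073 and 0.084 m and y of upper_tote_toe in the frame of lower_tote between -0.01 and 0.01 m and angle between each of upper_tote, lower_tote's own z axis and vertical below 0.035 rad and angle between the x axis of upper_tote and the x axis of lower_tote, either way round below 0.12 rad and distance of lower_tote from where it was at the start of the episode below 0.03 m and x of bush_a in the frame of upper_tote between -0.06 and 0.08 m and y of bush_a in the frame of upper_tote between -0.03 and 0.03 m and z of bush_a in the frame of upper_tote between -0.004 and 0.03 m and angle between each of bush_a, bush_b's own z axis and vertical below 0.35 rad and x of bush_b in the frame of upper_tote between -0.06 and 0.08 m and y of bush_b in the frame of upper_tote between -0.03 and 0.03 m and z of bush_b in the frame of upper_tote between -0.004 and 0.03 m and x of bracket in the frame of lower_tote between -0.06 and 0.08 m and y of bracket in the frame of lower_tote between -0.03 and 0.03 m and z of bracket in the frame of lower_tote between -0.004 and 0.04 m and linear speed of each of upper_tote, lower_tote below 0.02 m/s); the robot touches nothing.
It fails at once if the upper tote is tipped by more than 34 degrees (angle between upper_tote's own z axis and vertical above 0.6 rad).
It fails at once if the spanner is moved by more than 30 mm (distance of spanner from where it was at the start of the episode above 0.03 m).
It fails at once if the hex key is moved by more than 30 mm (distance of hex_key from where it was at the start of the episode above 0.03 m).
It also fails if it takes over 48 s, if anything falls off the work surface, if the arm or the gripper's body presses on something with over 40 N, if the wrist force passes 120 N, or if a joint passes its speed limit or range.

## Working session

There is one attempt and no reset: what is moved stays moved. The work goes in short steps, each a Python script; the robot and the scene stay as the last script left them, time stands still between calls to the robot, and variables do not carry over. Pictures are saved under pics/ and viewed, at most 10 in all, crops included, and the job is handed in when it is done.

```bash
ls; mkdir -p pics; python3 - <<'E'
from rig import robot
import cv2,numpy as np
for n in ("top","side"):
    p,d=robot.grab_frame(n); np.savez(f"pics/{n}0.npz",p=p,d=d); cv2.imwrite(f"pics/{n}0.png",p[:,:,::-1])
    print(n,robot.camera_info(n),(d==0).mean())
print(robot.camera_info("wrist"),robot.read_t(),robot.read_tcp_rot(),robot.read_position())
E
```

```text
pics
top {'vfov': 42.98688899859616, 'cx': 314.1314071693414, 'cy': 193.58886346684193, 'view': array([[ 8.86867300e-04, -9.99963601e-01, -8.48585680e-03,
         2.71039140e-02],
       [-9.98122822e-01, -3.65516856e-04, -6.12429542e-02,
         5.69274186e-01],
       [ 6.12376233e-02,  8.52424171e-03, -9.98086815e-01,
         1.04594893e+00],
       [ 0.00000000e+00,  0.00000000e+00,  0.00000000e+00,
         1.00000000e+00]])} 0.0037265625
side {'vfov': 45.859527500309085, 'cx': 318.08211071046736, 'cy': 205.537012636438, 'view': array([[ 0.8832417 , -0.46843536, -0.02127004, -0.49212216],
       [-0.31570828, -0.56050886, -0.76560962,  0.24305505],
       [ 0.34671657,  0.68293347, -0.64295372,  0.94185602],
       [ 0.        ,  0.        ,  0.        ,  1.        ]])} 0.00404296875
{'vfov': 66.27865114512169, 'cx': 316.6185207215621, 'cy': 200.53047182096182, 'T_tool_cam': array([[ 4.75195659e-04, -9.62121858e-01, -2.72619342e-01,
         7.46197435e-02],
       [ 9.99999886e-01,  4.68197062e-04,  9.07234886e-05,
        -2.45955935e-04],
       [ 4.03525234e-05, -2.72619354e-01,  9.62121971e-01,
        -1.58200023e-01],
       [ 0.00000000e+00,  0.00000000e+00,  0.00000000e+00,
         1.00000000e+00]])} 0.1 [[ 9.20315395e-01 -3.91176922e-01 -4.36246191e-04]
 [-3.91177128e-01 -9.20314248e-01 -1.46260163e-03]
 [ 1.70652417e-04  1.51670433e-03 -9.99998835e-01]] [0.26383185 0.62082567 0.22569676]
```

View pics/top0.png

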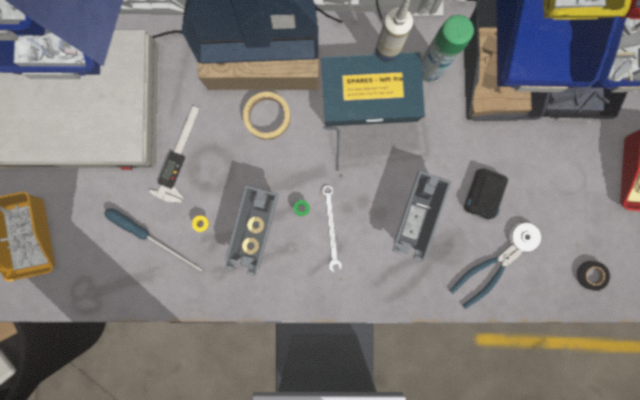

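View pics/side0.png

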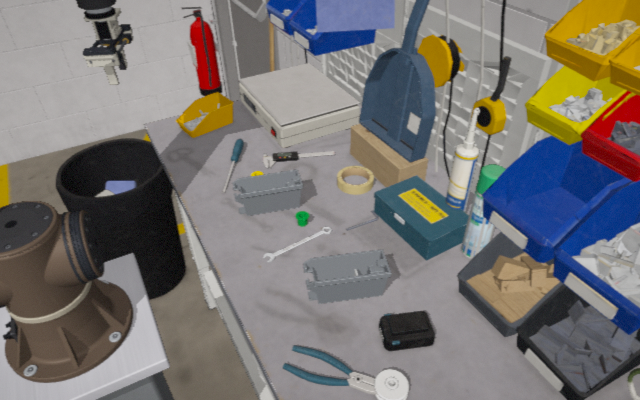

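The two totes are at top (250,230), holding the two bronze bushes (256,225) and (250,246), so upper_tote; and top (420,215), holding the bracket, so lower_tote. The green bush (301,208) and the yellow one (200,223) stand outside the totes and are look-alikes. The spanner is at (332,228) and the hex key at (338,150). Next I measure the rims from top and side depth.

```bash
cat > h.py <<'E'
import numpy as np, cv2
def cloud(d,ci,T=None):
    """world points HxWx3; T = camera->world"""
    f=d.shape[0]/2/np.tan(np.radians(ci["vfov"]/2))
    v,u=np.mgrid[:d.shape[0],:d.shape[1]]
    c=np.stack([(u-ci["cx"])/f*d,(v-ci["cy"])/f*d,d],-1)
    if T is None: T=np.linalg.inv(ci["view"])
    return c@T[:3,:3].T+T[:3,3]
def wrist(robot,name):
    T=np.eye(4);T[:3,:3]=robot.read_tcp_rot();T[:3,3]=robot.read_position()
    p,d=robot.grab_frame("wrist"); ci=robot.camera_info("wrist")
    np.savez(f"pics/{name}.npz",p=p,d=d,T=T@ci["T_tool_cam"]); cv2.imwrite(f"pics/{name}.png",p[:,:,::-1])
    return p,d,cloud(d,ci,T@ci["T_tool_cam"])
def rim(P,near,r=.12,lo=.072,hi=.09):
    m=(P[...,2]>lo)&(P[...,2]<hi)&(np.hypot(P[...,0]-near[0],P[...,1]-near[1])<r)
    q=P[m]; (c,s,a)=cv2.minAreaRect(q[:,:2].astype(np.float32))
    B=cv2.boxPoints((c,s,a)); e=[B[1]-B[0],B[2]-B[1]]; e=max(e,key=np.linalg.norm)
    if e[0]<0:e=-e
    return len(q),np.round(c,4),np.round(sorted(s),4),round(float(np.degrees(np.arctan2(e[1],e[0]))),2),np.round(np.percentile(q[:,2],[5,50,95]),4)
E
python3 - <<'E'
from rig import robot
from h import *
C={}
for n in("top","side"):
    z=np.load(f"pics/{n}0.npz"); C[n]=cloud(z["d"],robot.camera_info(n))
P=C["top"]
for nm,(u,v) in dict(up=(250,230),lo=(420,215),bench=(300,260),bushA=(256,225),bushB=(250,246),span=(332,228),box=(370,80),bin=(515,110)).items(): print(nm,np.round(P[v,u],3))
for nm,(u,v) in dict(up=(250,230),lo=(420,215)).items():
    for n in C: print(nm,n,rim(C[n],P[v,u]))
img=np.load("pics/top0.npz")["p"][160:290,180:470]
cv2.imwrite("pics/crop.png",cv2.resize(img,None,fx=2.7,fy=2.7,interpolation=cv2.INTER_CUBIC)[:,:,::-1])
E
```

```text
up [0.493 0.16  0.027]
lo [ 0.525 -0.196  0.007]
bench [0.43  0.057 0.001]
bushA [0.503 0.151 0.003]
bushB [0.459 0.163 0.003]
span [ 0.497 -0.01   0.005]
box [ 0.798 -0.086  0.061]
bin [ 0.743 -0.39   0.033]
up top (699, array([0.4938, 0.1516]), array([0.0687, 0.1671]), -14.77, array([0.0733, 0.0795, 0.0827]))
up side (548, array([0.4964, 0.1499]), array([0.0729, 0.1675]), -14.97, array([0.0726, 0.0775, 0.081 ]))
lo top (766, array([ 0.5229, -0.1847]), array([0.0688, 0.1679]), -19.33, array([0.0731, 0.0796, 0.0831]))
lo side (853, array([ 0.5244, -0.1858]), array([0.0714, 0.1669]), -19.48, array([0.0728, 0.0781, 0.0815]))
```

View pics/crop.png

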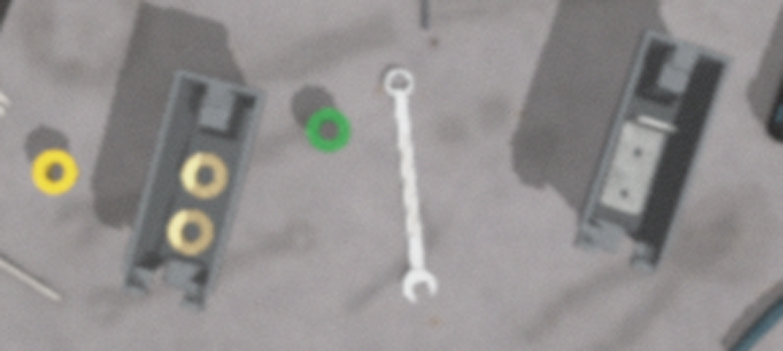

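The crop confirms it: two bronze bushes in the left tote (204,175; 190,232), bracket in the right tote, both keepers at the far ends (215,100; 680,70), green and yellow bushes outside. Rims fit as 68.7 x 167 mm at z ≈ 80 mm, which matches the text. Next I check IK and take wrist views of both totes.

```bash
cat >> h.py <<'E'
from scipy.spatial.transform import Rotation as Ro
def ori(yaw,tilt=0,axyaw=0):
    """tool down, tool x at yaw (deg); tilt (deg) about horizontal axis = y axis of a frame yawed axyaw (+x end goes down)"""
    R=(Ro.from_euler("z",yaw,degrees=True)*Ro.from_euler("x",180,degrees=True)).as_matrix()
    a=np.radians(axyaw); ax=np.array([-np.sin(a),np.cos(a),0])
    return Ro.from_rotvec(np.radians(tilt)*ax).as_matrix()@R
E
python3 - <<'E'
from rig import robot
from h import *
L=np.array([.5235,-.185]);U=np.array([.495,.151])
for nm,c,y,z,t in [("up",U,-14.8,.055,0),("up180",U,165.2,.055,0),("upH",U,-14.8,.2,0),("lo",L,-19.4,.117,0),("lo180",L,160.6,.117,0),("loT",L,-19.4,.15,9),("loT180",L,160.6,.15,9)]:
    q=robot.ik(np.r_[c,z],ori(y,t,-19.4)); print(nm,None if q is None else np.round(q,1))
for nm,c,y in (("wl",L,-19.4),("wu",U,-14.8)):
    robot.goto(np.r_[c,.24],ori(y)); robot.dwell(.2)
    p,d,P=wrist(robot,nm); print(nm,robot.read_t(),rim(P,c),rim(P,c,lo=.076))
    robot.servo_line(np.r_[c+[-.03,.02],.22]); robot.dwell(.2)
    p,d,P=wrist(robot,nm+"b"); print(nm,robot.read_t(),rim(P,c),rim(P,c,lo=.076))
print(np.round(robot.read_qpos(),1))
a=[cv2.imread(f"pics/{n}.png") for n in("wl","wu")]
cv2.imwrite("pics/w.png",cv2.resize(np.hstack(a),(800,250)))
E
```

```text
up [ 38.7  16.3 -31.4   0.  -42.3  36.5]
up180 [  38.7   16.3  -31.4   -0.   -42.3 -143.5]
upH [ 38.7   6.8 -21.2   0.  -61.9  36.5]
lo [  0.7  15.  -23.    0.  -52.1  69.9]
lo180 [   0.7   15.   -23.    -0.   -52.1 -110.1]
loT [ -1.3  18.5 -12.3  -3.  -67.8  73.2]
loT180 [  -1.3   18.5  -12.3   -3.   -67.8 -106.8]
wl 3.325 (2363, array([ 0.5235, -0.1826]), array([0.0682, 0.1657]), -19.35, array([0.0733, 0.0795, 0.081 ])) (2015, array([ 0.5256, -0.1833]), array([0.0682, 0.1614]), -19.35, array([0.0771, 0.0797, 0.081 ]))
wl 4.0 (3047, array([ 0.5241, -0.1827]), array([0.0681, 0.1668]), -19.37, array([0.0731, 0.0796, 0.081 ])) (2604, array([ 0.527 , -0.1837]), array([0.0681, 0.1606]), -19.34, array([0.0768, 0.0797, 0.0811]))
wu 5.4583 (2359, array([0.4953, 0.1537]), array([0.0681, 0.1659]), -14.71, array([0.0734, 0.0796, 0.081 ])) (2060, array([0.4981, 0.1529]), array([0.0681, 0.1601]), -14.71, array([0.0769, 0.0797, 0.0811]))
wu 6.1333 (3015, array([0.4956, 0.1535]), array([0.0681, 0.1659]), -14.7, array([0.0734, 0.0796, 0.081 ])) (2591, array([0.4975, 0.153 ]), array([0.0681, 0.1619]), -14.7, array([0.0769, 0.0797, 0.0811]))
[ 42.9   3.7 -21.9   0.  -64.3  32.2]
```

View pics/w.png

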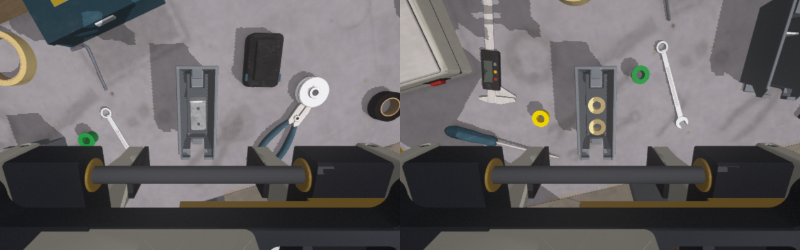

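The wrist view shows both totes upright and undisturbed, with bracket and bushes in place. Wrist and top camera differ by about 2 mm in y, which I will calibrate using the held tote. Now I grasp and lift.

```bash
python3 - <<'E'
from rig import robot
from h import *
g=np.array([.4965,.1525]); O=ori(-14.7)
robot.servo_line(np.r_[g,.13],O,speed=.15)
robot.servo_line(np.r_[g,.056],O,speed=.06)
print("f before",robot.read_force())
robot.move_gripper(0.6)
print(robot.read_t(),robot.read_grip_width(),robot.read_finger_force(),robot.read_force(),robot.read_ft_torque())
robot.servo_line(np.r_[g,.076],O,speed=.05); robot.dwell(.2)
print(robot.read_grip_width(),robot.read_finger_force(),robot.read_force(),robot.read_ft_torque())
robot.servo_line(np.r_[g,.20],O,speed=.08); robot.dwell(.3)
print(robot.read_t(),robot.read_force(),robot.read_ft_torque(),robot.read_position())
p,d,P=wrist(robot,"held")
p2,d2=robot.grab_frame("top"); np.savez("pics/top1.npz",p=p2,d=d2)
# held tote in tool frame
R=robot.read_tcp_rot();t=robot.read_position()
for n,Q in (("wrist",P),("top",cloud(d2,robot.camera_info("top")))):
    q=(Q-t)@R   # tool coords
    m=(abs(q[...,0])<.12)&(abs(q[...,1])<.05)&(q[...,2]>-.03)&(q[...,2]<-.019)
    w=q[m]; print(n,m.sum(),np.round(np.percentile(w,[.5,2,50,98,99.5],axis=0),4).tolist())
cv2.imwrite("pics/held2.png",np.hstack([p,p2])[:,:,::-1][::,::][:, :].copy() if 0 else cv2.resize(np.hstack([p,p2]),(800,250))[:,:,::-1])
E
```

```text
f before [-0.42275984 -0.87116711 -0.37731669]
8.7917 0.774326968139978 30.00040054321289 [-1.20986072  0.07551187  1.15352242] [ 0.32802583  0.16747225 -0.03708159]
0.7732179164817896 29.999213218688965 [ 0.03880773 -1.21998287 -3.77904348] [-0.06582581 -0.01601439  0.00808868]
11.5417 [ 0.19046619  0.01841628 -4.74988234] [ 0.03090027  0.00353025 -0.01639677] [0.49643805 0.15247908 0.19983653]
wrist 9026 [[-0.0272, -0.0478, -0.0293], [-0.024, -0.0414, -0.0273], [0.0586, -0.0004, -0.0234], [0.081, 0.0413, -0.0194], [0.0813, 0.0477, -0.0191]]
top 421 [[-0.0776, -0.0316, -0.0278], [-0.0716, -0.031, -0.027], [0.0675, 0.0095, -0.0237], [0.0807, 0.0359, -0.0195], [0.081, 0.0361, -0.0191]]
```

View pics/held2.png

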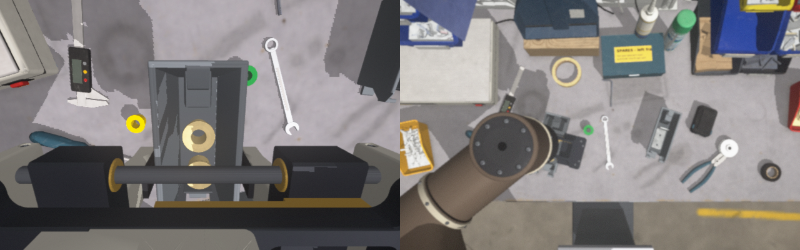

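```bash
python3 - <<'E'
from rig import robot
from h import *
R=robot.read_tcp_rot();t=robot.read_position()
for n in("held","top1"):
    z=np.load(f"pics/{n}.npz"); ci=robot.camera_info("wrist" if n=="held" else "top")
    Q=cloud(z["d"],ci,z["T"] if n=="held" else None); q=(Q-t)@R
    m=(q[...,0]>.035)&(q[...,0]<.095)&(abs(q[...,1])<.045)&(q[...,2]>-.030)&(q[...,2]<-.016)
    w=q[m].astype(np.float32); print(n,len(w),cv2.minAreaRect(np.ascontiguousarray(w[:,:2])),np.percentile(w[:,2],[5,50,95]))
    # side rim rows, y of both sides
    print(np.percentile(w[:,1],[1,99]))
# lower tote back edge / sides in its own frame
for n in("wl","wlb","top0","top1"):
    z=np.load(f"pics/{n}.npz"); ci=robot.camera_info("wrist" if n[0]=="w" else "top")
    Q=cloud(z["d"],ci,z["T"] if n[0]=="w" else None)
    a=np.radians(-19.36);A=np.array([[np.cos(a),np.sin(a)],[-np.sin(a),np.cos(a)]])
    s=(Q[...,:2]-[.5237,-.1835])@A.T; k=(abs(s[...,0])<.11)&(abs(s[...,1])<.06)&(Q[...,2]>.074)&(Q[...,2]<.09)
    w=s[k];r=w[w[:,0]>.0]; print(n,"back",np.percentile(w[:,0],[99,99.8]),"y",np.percentile(r[:,1],[1,99]),r[:,1].min()/2+r[:,1].max()/2)
E
```

```text
held 6466 ((0.05821538716554642, -9.216740727424622e-05), (0.06836499273777008, 0.04639730975031853), 89.93492889404297) [-0.0246698  -0.02330548 -0.01820809]
[-0.03364538  0.03345095]
top1 376 ((0.059727735817432404, 0.0020406879484653473), (0.042672984302043915, 0.06830943375825882), 0.041154198348522186) [-0.02628137 -0.02336814 -0.01790495]
[-0.03149267  0.03607199]
wl back [0.0823355  0.08235702] y [-0.03290982  0.03469253] 0.0008274701510232151
wlb back [0.08321908 0.08335541] y [-0.03282979  0.03461517] 0.0008282801027693631
top0 back [0.08252126 0.08301225] y [-0.0351069  0.0327761] -0.001216195357185798
top1 back [0.08220515 0.08271369] y [-0.03520675  0.03297146] -0.0012159926509352874
```

The held tote calibrates the cameras: wrist bias is about 0, top bias 2.0 mm in y. With that, both agree on the lower tote: origin ≈ (0.5200,-0.1814), yaw -19.36°. Next I carry it over while turning.

```bash
cat >> h.py <<'E'
LO=np.array([.5200,-.1814,0]);YL=-19.36
RL=Ro.from_euler("z",YL,degrees=True).as_matrix()
TOE=np.array([-.0816,0,.056])
def pose(x,y,z,tilt):
    """TCP pose putting the toe tip at (x,y,z) m of lower_tote"""
    R=ori(YL+180,tilt,YL); return LO+RL@[x,y,z]-R@TOE, R
def F(robot,n=4):
    return np.mean([robot.dwell(.02) or RL.T@robot.read_force() for _ in range(n)],0)
E
python3 - <<'E'
from rig import robot
from h import *
p0=robot.read_position(); p1,R1=pose(.050,0,.15,0)
print(p1)
for k,y in ((.33,45),(.67,103),(1,YL+180)):
    robot.servo_line(p0+(p1-p0)*k+[0,0,0],ori(y),speed=.085)
robot.dwell(.3); print(robot.read_t(),np.round(robot.read_qpos(),1),F(robot),robot.read_grip_width())
p,R=pose(.050,0,.10,6); robot.servo_line(p,R,speed=.06); robot.dwell(.2)
print(robot.read_t(),F(robot),p-robot.read_position(),np.abs(R-robot.read_tcp_rot()).max())
w,d,P=wrist(robot,"over"); s,ds=robot.grab_frame("side"); np.savez("pics/side1.npz",p=s,d=ds)
cv2.imwrite("pics/over2.png",np.hstack([cv2.resize(w,(400,250)),cv2.resize(s[150:350,220:540],(400,250))])[:,:,::-1])
E
```

```text
[ 0.49018684 -0.17092452  0.206     ]Traceback (most recent call last):
  File "<stdin>", line 6, in <module>
rig.Unreachable: the arm cannot follow that straight line within its joint ranges
```

```bash
python3 - <<'E'
from rig import robot
from h import *
p0=robot.read_position(); p1,R1=pose(.050,0,.15,0); print(p0,robot.read_t(),np.round(robot.read_qpos(),1))
for k,y in ((.33,-14.7),(.33,45),(.67,45),(.67,103),(1,103),(1,160.64),(0,20),(0,60),(0,90),(0,120),(0,160)):
    q=robot.ik(p0+(p1-p0)*k,ori(y)); print(k,y,None if q is None else np.round(q,1))
E
```

```text
[0.49444748 0.04593815 0.20197597] 13.05 [ 28.    4.7 -23.4  -0.  -61.9 106.9]
0.33 -14.7 [ 19.9   4.3 -23.6   0.  -62.   55.4]
0.33 45 [ 19.9   4.3 -23.6   0.  -62.  115.1]
0.67 45 [ 11.1   5.  -22.6   0.  -62.3 123.9]
0.67 103 None
1 103 [   2.5    6.7  -20.5    0.   -62.8 -169.5]
1 160.64 [   2.5    6.7  -20.5   -0.   -62.8 -111.8]
0 20 [ 28.    4.7 -23.4   0.  -61.9  82. ]
0 60 [ 28.    4.7 -23.4   0.  -61.9 122. ]
0 90 [ 28.    4.7 -23.4   0.  -61.9 152. ]
0 120 None
0 160 [  28.     4.7  -23.4   -0.   -61.9 -138. ]
```

Joint 6 increases with yaw, so the turn has to go the other way.

```bash
python3 - <<'E'
from rig import robot
from h import *
p0=robot.read_position(); p1,R1=pose(.050,0,.15,0)
for k,y in ((.25,-15),(.5,-80),(.75,-140),(1,YL-180)):
    robot.servo_line(p0+(p1-p0)*k,ori(y),speed=.05)
robot.dwell(.3); print(robot.read_t(),np.round(robot.read_qpos(),1),F(robot),robot.read_grip_width())
p,R=pose(.050,0,.10,6); robot.servo_line(p,R,speed=.06); robot.dwell(.2)
print(robot.read_t(),F(robot),p-robot.read_position(),np.abs(R-robot.read_tcp_rot()).max())
w,d,P=wrist(robot,"over"); s,ds=robot.grab_frame("side"); np.savez("pics/side1.npz",p=s,d=ds)
cv2.imwrite("pics/over2.png",np.hstack([cv2.resize(w,(400,250)),cv2.resize(s[150:350,220:540],(400,250))])[:,:,::-1])
E
```

```text
18.3333 [   2.5    6.7  -20.5    0.   -62.8 -111.8] [ 0.41064599  0.13698343 -4.36080758] 0.7721060473517921
19.45 [-0.09920766 -0.05100104 -4.55424842] [-2.77620772e-05 -7.09877665e-05 -5.39611274e-04] 0.0010246373646334572
```

View pics/over2.png

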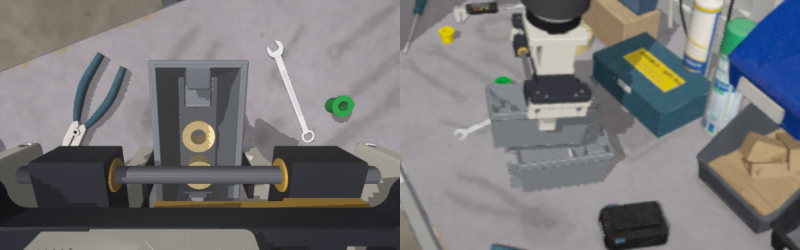

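The tote hangs turned above the lower one, near level, with both bushes standing (wrist 197,135 and 200,172). Now I lower until the toe is felt on the ledge, then slide forward until the back wall is felt.

```bash
python3 - <<'E'
from rig import robot
from h import *
T=6
p,R=pose(.055,0,.070,T); robot.servo_line(p,R,speed=.05); robot.dwell(.25)
b=F(robot); print("base",b)
z=.070
while z>.0585:
    z-=.0007; robot.servo_line(pose(.055,0,z,T)[0],R,speed=.01); f=F(robot,2)-b
    if f[2]>.8 or abs(f[0])>2.5: break
print("touch z",z,f,robot.read_t())
z+=.0008; robot.servo_line(pose(.055,0,z,T)[0],R,speed=.02)
robot.dwell(.1); b=F(robot); print("base",b)
x=.055
while x<.085:
    x+=.001; robot.servo_line(pose(x,0,z,T)[0],R,speed=.015); f=F(robot,2)-b
    print(round(x,4),np.round(f,2))
    if abs(f[0])>1.3 or abs(f[2])>4: break
print("x",x,z,robot.read_t(),robot.read_ft_torque(),robot.read_grip_width())
E
```

```text
base [-0.76422302 -0.10603456 -4.71318173]
touch z 0.061599999999999946 [0.55378537 0.025082   1.44932785] 24.0917
base [-0.35299381  0.20194841 -4.28131167]
0.056 [ 0.33 -0.49 -0.61]
0.057 [ 0.11 -0.29 -0.1 ]
0.058 [-0.15 -0.5   0.47]
0.059 [0.27 0.39 0.4 ]
0.06 [ 0.06 -0.46 -0.56]
0.061 [ 0.34 -0.15  0.35]
0.062 [ 0.47  0.07 -0.15]
0.063 [ 0.96 -0.08  0.61]
0.064 [ 0.21 -0.   -0.11]
0.065 [ 0.61 -0.04  0.32]
0.066 [-0.1   0.07 -0.12]
0.067 [ 0.23 -0.07 -0.25]
0.068 [ 0.26 -1.13 -0.02]
0.069 [ 0.61 -0.82 -0.69]
0.07 [-0.24  0.09 -0.06]
0.071 [ 0.31 -0.15 -0.1 ]
0.072 [ 0.03  0.   -0.51]
0.073 [ 0.24 -0.47  0.34]
0.074 [ 1.05 -0.38  0.5 ]
0.075 [ 0.55 -0.28 -1.27]
0.076 [-0.12 -0.04 -0.46]
0.077 [ 0.39 -0.65 -0.69]
0.078 [ 0.28 -0.33 -0.88]
0.079 [-0.04 -0.35 -0.79]
0.08 [-3.62  0.58  3.3 ]
x 0.08000000000000002 0.06239999999999995 31.5917 [ 0.61268984  0.89910975 -0.01564913] 0.772181924826445
```

The ledge was felt at 61.6 mm and the back wall at x = 80 mm, both as expected. Now I bring the rear feet down about the toe.

```bash
python3 - <<'E'
from rig import robot
from h import *
X=.0786
p,R=pose(X,0,.0624,6); robot.servo_line(p,R,speed=.01); robot.dwell(.1); b=F(robot); print("base",b)
for T in (4,2,.3):
    p,R=pose(X,0,.0622,T); robot.servo_line(p,R,speed=.01); f=F(robot)-b; print(T,np.round(f,2),robot.read_t())
    if abs(f[0])>5 or f[2]>5: break
else:
    for z in (.0622,.0617,.0612,.0607):
        p,R=pose(X,0,z,0); robot.servo_line(p,R,speed=.008); f=F(robot)-b; print(z,np.round(f,2),np.round(robot.read_ft_torque(),2))
        if f[2]>3: break
    print(robot.read_t())
w,d,P=wrist(robot,"down"); s,ds=robot.grab_frame("side"); print(robot.read_t())
cv2.imwrite("pics/down2.png",np.hstack([cv2.resize(w,(400,250)),cv2.resize(s[200:320,270:462],(400,250))])[:,:,::-1])
E
```

```text
base [-1.39343167  0.12456117 -3.57204727]
4 [ 1.21  0.14 -0.28] 32.625
2 [ 1.39 -0.15 -1.11] 33.1833
0.3 [ 1.38 -0.18 -0.4 ] 33.6917
0.0622 [ 1.5   0.01 -0.39] [ 0.1  -0.2  -0.03]
0.0617 [-1.52  0.58  6.88] [0.69 0.81 0.01]
34.325
34.425
```

View pics/down2.png

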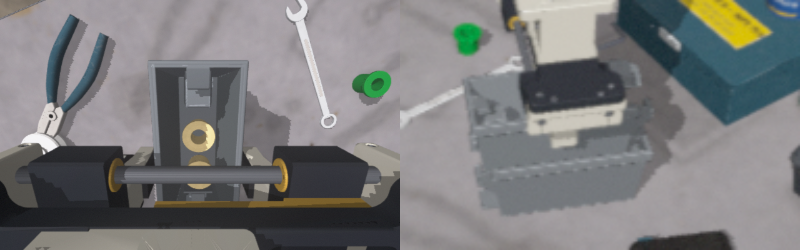

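Contact came at the full seated height with the tote level and both bushes standing. I release, retreat and check.

```bash
python3 - <<'E'
from rig import robot
from h import *
p,R=pose(.0786,0,.0621,0); robot.servo_line(p,R,speed=.01)
robot.move_gripper(1.0); q=robot.read_position()
print(robot.read_t(),robot.read_grip_width())
robot.servo_line(q+[0,0,.05],speed=.06)
robot.servo_line(q+[-.03,0.01,.13],speed=.15); robot.dwell(.2); print(robot.read_t(),robot.read_force())
w,d,P=wrist(robot,"end"); s,ds=robot.grab_frame("side"); t,dt=robot.grab_frame("top")
print(rim(P,LO[:2],lo=.134,hi=.150))
m=(np.hypot(P[...,0]-LO[0],P[...,1]-LO[1])<.12)&(P[...,2]>.137)&(P[...,2]<.15)
l=(P[m]-LO)@RL; A=np.c_[l[:,:2],np.ones(len(l))]; print("plane tilt deg",np.degrees(np.linalg.lstsq(A,l[:,2],rcond=None)[0][:2]),"x range",np.percentile(l[:,0],[.2,99.8]),"y",np.percentile(l[:,1],[.5,99.5]))
cv2.imwrite("pics/end2.png",np.hstack([cv2.resize(w,(400,250)),cv2.resize(s[200:320,270:462],(400,250))])[:,:,::-1])
E
```

```text
35.275 0.9935963956327764
37.1833 [0.77523259 1.24609395 0.71670507]
(2737, array([ 0.5208, -0.182 ]), array([0.0682, 0.1677]), -19.34, array([0.135 , 0.1416, 0.143 ]))
plane tilt deg [0.05082643 0.05215427] x range [-0.08268384  0.07758464] y [-0.03411467  0.03358506]
```

View pics/end2.png

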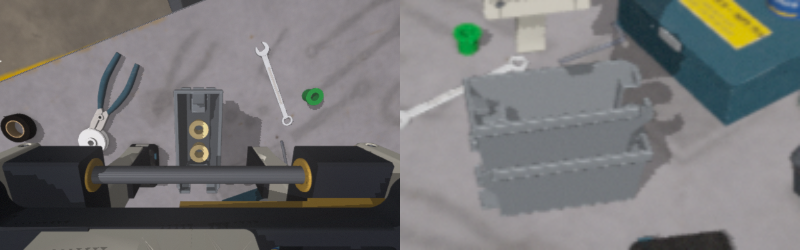

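The rim is at 141.7 mm (62 mm above the lower tote), tilted 0.05°, in line, with the toe at about 80 mm. Both bushes are upright and the tools are untouched.

```bash
python3 -c "
from rig import robot
print(robot.job_done(),robot.read_t())"
```

```text
the job is handed in; nothing more can be done
the job is handed in; nothing more can be done
```

The upper tote is stacked half-turned on the lower one, level and about 62 mm above it, toe under the keeper and both bushes standing; I handed the job in at about 37 s, and the rig returned no verdict.

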